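Lock the tube carrier on the rotator shaft with its loop pin

TASK

The tube carrier has crept out along the rotator's drive shaft and covers the cross hole. Push the carrier back fully home, take the red-handled locking pin from its grey block and push it down through the shaft's cross hole until its collar sits on the shaft, then swing its wire loop over the end of the shaft until it snaps shut. The shaft never stands quite the same, so feel for the stop and for the hole and never force anything (some 10 N of push are enough throughout), and leave the things around it where they are.

Things in the scene. Friction and masses are not known exactly. Their poses are not given: they have to be found in the camera images.
- rotator: Fixed end-over-end tube rotator: white housing 110 (x) x 130 (y) x 141 (z) mm with a dark display and a black knob in front. Origin: centre of its underside; its -x axis points out of the front, along the shaft.
- shaft_end (a point): Usual place of the centre of the free end of the steel drive shaft: 20 mm square, level, out of the rotator's front, axis 105 mm above the bench. Axes as rotator. The shaft is clamped, does not slide, but sticks out up to 6 mm more or less than usual, and is turned up to 20 degrees about its axis; both are not given. It turns (0.05 N m of drag) when pushed.
- hole_nominal (a point): Usual place of the mouth of the shaft's cross hole (9.2 mm, right through): middle of the top face, 16 mm from the end, 115 mm above the bench, shaft upright. Axes as rotator. The real mouth is off by the stick-out along x, and by up to 3.5 mm in y as the shaft is turned (the arms are level when it is upright). A nose that has found it turns the shaft upright as it is pushed down.
- hub_home (a point): Usual place of the centre of the front face of the blue carrier's hub when home: always 16 mm behind the centre of the cross hole, so off by the same stick-out. The hub has a round front flange 48 mm across, 6 mm thick, round the shaft: push on its face, for instance on the 11 mm of it above the shaft's edges. 84 mm to both sides a capped tube is clipped to the carrier's arms.
- carrier (a joint): How far the blue carrier has slid out along the shaft, m: 0 is fully home against a collar on the shaft, 0.030 the farthest. It rubs with 3 N, more when moved fast (20 N per m/s). Above 0.011 the hub covers part or all of the cross hole. The arms are 30 mm wide, 180 mm over all.
- pin: Loose locking pin, 60 to 100 g: steel stem of 8 mm diameter, 33 mm long, its nose a 6.4 mm flat with a 1.5 mm long chamfer, under a collar of 15 mm diameter, a steel head and a red grip. Same point and axes as pin_shoulder.
- pin_grip (a point): Centre of the pin's red grip, 24 (x) x 12 (y) x 29 (z) mm in the pin's axes, 30.5 mm above the shoulder. Take it across its 12 mm, fingertips at least 13 mm above the shoulder, clear of the loop. At the start the pin stands upright in the block.
- pin_shoulder (a point): On the pin's axis in the plane of the shoulder (underside of the collar) that must rest on the shaft. z points up to the grip, the open loop points along -x; its hinge lies along y, 7 mm above the shoulder. For the loop to pass round the shaft, the pin's x axis must lie along the rotator's x axis within 10 degrees, loop toward the shaft's free end.
- loop (a joint): Angle of the pin's wire loop, rad: -0.20 open (it sticks out a little above level), 0 level, 1.40 shut (it hangs down round the shaft, bow at the stem's tip). It springs back open below 0.62 and snaps shut by itself above; it takes about 3 N at the bow, moved along its arc.
- loop_bow (a point): Middle of the outer end (bow) of the loop, 38 mm from its hinge. The loop is of 3.2 mm steel wire, 33 mm wide outside, 27 mm inside, and clears the shaft's end as it swings.
- stand: Grey block that holds the pin, does not move: 52 (x) x 44 (y) x 40 (z) mm on a foot 66 x 58 x 7 mm. Origin: centre of its underside, right under the bore (9.5 mm diameter, 34 mm deep) in which the pin hangs with its shoulder on the block's top.
- tip_box: Clear pipette-tip box, 72 x 122 x 64 mm, bystander; origin at the centre of its underside.
- amber_bottle: Amber reagent bottle with a black cap, 54 mm diameter, 108 mm tall, bystander; origin at the centre of its underside.
- bench_timer: White bench timer, 62 x 62 x 15 mm, lying flat, bystander; origin at the centre of its underside.
There are look-alikes about, which are no part of the job. Leave any purple look-alike of the pin alone.

How it is judged:
On the way, in this order (a step that is already met when the one before it is completed fails the run):
1. the carrier is pushed back home against its stop (value of joint carrier below 0.002 m), for 0.2 s.
2. the pin is through the cross hole with its collar on the shaft, the carrier still home (value of joint carrier below 0.002 m and horizontal distance between pin_shoulder and hole_nominal below 0.01 m and z of pin_shoulder in the frame of hole_nominal between -0.004 and 0.002 m and angle between pin_shoulder's own z axis and vertical below 0.2 rad), for 0.2 s.
At the end, for the whole second after the job is handed in: The carrier is home (within 3 mm of its stop); the pin stands in the cross hole, its shoulder within 2 mm above (4 mm below) the nominal seat height and 10 mm of the hole's usual place, upright within 0.2 rad, at rest; its loop is shut over the shaft's end (above 1.25 rad) (value of joint loop above 1.25 rad and value of joint carrier below 0.003 m and linear speed of pin below 0.02 m/s and horizontal distance between pin_shoulder and hole_nominal below 0.01 m and z of pin_shoulder in the frame of hole_nominal between -0.004 and 0.002 m and angle between pin_shoulder's own z axis and vertical below 0.2 rad); the robot touches nothing.
It fails at once if the pin is forced: it bears on the rotator (shaft or hub) with more than 35 N (contact force between pin and rotator above 35 N).
It fails at once if the rotator with its carrier is pressed by the robot with more than 30 N (contact force between any of the fingers, the arm and rotator above 30 N).
It fails at once if a bystander is moved by more than 25 mm (distance of any of tip_box, amber_bottle, bench_timer from where it was at the start of the episode above 0.025 m).
It also fails if it takes over 72 s, if anything falls off the work surface, if the arm or the gripper's body presses on something with over 40 N, if the wrist force passes 120 N, or if a joint passes its speed limit or range.

ROBOT

A 6-joint arm with a two-finger parallel gripper is mounted at the origin on a cart in front of the work surface, level with it; the furniture and walls round the work are solid. World frame = base frame: x ahead of the robot, y to its left, z up, the work surface at z = 0. Lengths are in m, angles in rad, forces in N, time in s.
With the tool pointing down it reaches from about 0.3 to 0.875 m from the base axis. Payload 6.4 kg.
Tool frame: the origin (TCP) lies midway between the tips of the shut fingers; the grasp point (between the pads) lies 19 mm behind it; z points along the fingers, y is the line along which they close (so a half turn about z gives the same grasp; the last joint's range is limited). The gripper opens to 85 mm and grips with 20 to 120 N. Pads are 22 mm wide; open, the fingers measure 114 mm over their backs; the gripper's body (76 mm by 85 mm) begins 54 mm behind the grasp point. The pads swing forward as they close: fully open they stand 13 mm farther back than shut.
Start: joints at [0.923, 0.181, 1.607, -0, 1.354, -0.206], TCP at [0.246, 0.52, 0.231] pointing down, gripper open.
Joint ranges: [-2.99, 2.99], [-0.89, 2.07], [0.3, 2.58], [-1.14, 4.28], [0, 2.63], [-3.12, 3.12]. Speed limits (rad/s): [2.57, 2.57, 3.01, 3.14, 3.14, 3.14].

INTERFACE

Orientations are given as a unit quaternion [w, x, y, z].
In Python, from bench import ctrl gives the robot as it stands. The module is installed in compiled form; this text tells all that it offers.
- The arm moves only by the tool move_arm, never from a script. Its argument "plan" is one flat list of numbers, 6 for each row, row after row: the shift along the world's x, y, z in units of 50 mm (1.0 is 50 mm), then the turn, a rotation vector about the world's x, y, z in rad. A call has 1 to 10 rows; each row is the pose to reach, as a shift and turn from the pose commanded when the call began; what a row does not reach only later rows make up. A row lasts 1/8 s, in which the tool goes at most 62.5 mm and 10.7 degrees, less where a joint would pass 70% of its speed; a pose out of reach is approached as far as the arm can. A call with a gripper value outside its range is refused whole. "grip" is the finger opening in mm, from 0 to 85.4, set as the call begins (left out, the last holds). The fingers move at their own pace and stop on an object; the grip force is fixed at half the most. Time passes only in rows, so rows that repeat a pose let the fingers close. It gives the time, the measured TCP pose, the force, the opening and the grip force at its end, in the units of the state.
- ctrl.get_obs(): the state, without advancing time (a new reading comes with each control period).
- ctrl.camera(name): name is "side" or "top"; returns a dict with "pixels" (384x512x3 uint8, red, green, blue), "fx", "fy", "cx", "cy" (pixels), "origin" and "attitude" of the camera in the world. Camera axes: x right, y down, z forward; pixel columns grow to the right and rows downward; lengths in m; the calibration is good to about 2 mm. A picture is of the moment at which its call begins. There is no depth.
- ctrl.hand_in(): hands the job in; it is judged then, once.
The state is a dict: "time_s": time; "q": joint angles; "dq": joint speeds; "joint_efforts": joint torques, N m; "eef_pos": TCP position; "eef_rot": TCP orientation; "wrist_force": force on the tool from outside, world axes, zero at the start; "torque": the same for the moment, N m; "opening": opening from 0.0 (shut) to 1.0 (fully open); "grasp_force": force on a finger pad.
Only numpy, scipy, OpenCV 4.12 (cv2) and the standard library are available. Lean on these libraries where they do the work, as an engineer would, in place of code of your own. Each camera call takes 0.05 s, during which the arm holds its last target. There are 200 camera calls.

## Working session

There is one attempt and no reset: what is moved stays moved. The work goes in short steps, Python scripts to look and compute and a tool call to move; the robot and the scene stay as the last step left them, time stands still between calls to the robot, and variables do not carry over. Pictures are saved under pics/ and viewed, at most 10 in all, crops included, and the job is handed in when it is done.

Besides the shell and the picture viewer there is one more tool, called after "Call:" as name(argument=value, ...), one argument or row to a line, values as JSON. move_arm: Moves the arm, as the interface text tells. Its arguments: {"type":"object","properties":{"plan":{"type":"array"},"grip":{"type":"number"}},"required":["plan"]}

```bash
mkdir -p pics
cat > h.py <<'E'
import numpy as np, cv2
from bench import ctrl
from scipy.spatial.transform import Rotation as R
def cam(n,f=None):
    c=ctrl.camera(n)
    if f: cv2.imwrite('pics/'+f,c['pixels'][:,:,::-1])
    return c
def att(c):
    a=np.array(c['attitude'],float)
    return a if a.shape==(3,3) else R.from_quat(a[[1,2,3,0]]).as_matrix()
def ray(c,u,v):
    d=att(c)@np.array([(u-c['cx'])/c['fx'],(v-c['cy'])/c['fy'],1]); return np.array(c['origin']),d/np.linalg.norm(d)
def onz(c,u,v,z):
    o,d=ray(c,u,v); return o+d*(z-o[2])/d[2]
def proj(c,p):
    q=att(c).T@(np.array(p)-c['origin']); return c['fx']*q[0]/q[2]+c['cx'],c['fy']*q[1]/q[2]+c['cy']
def tri(c1,p1,c2,p2):
    o1,d1=ray(c1,*p1);o2,d2=ray(c2,*p2)
    s=np.linalg.lstsq(np.stack([d1,-d2],1),o2-o1,rcond=None)[0]
    a,b=o1+s[0]*d1,o2+s[1]*d2
    return (a+b)/2,np.linalg.norm(a-b)
E
python3 - <<'E'
from h import *
for n in('side','top'):
    c=cam(n,n+'0.png'); print(n,c['origin'],c['attitude'],c['fx'],c['cx'],c['cy'])
print(ctrl.get_obs())
E
```

```text
side [ 0.62465301 -0.73798095  0.79028325] [-0.39510959  0.91823355  0.01903847 -0.01931564] 437.1619059556004 259.3471526865625 194.22154128823814
top [0.51158182 0.00265948 1.21969993] [ 0.0177242  -0.70316105  0.71061222 -0.01675314] 375.98394978027846 257.4557790318881 183.17401726923242
{'time_s': 0.1, 'q': array([ 9.22740129e-01,  1.81461838e-01,  1.60786750e+00, -2.30377410e-05,
        1.35380922e+00, -2.06320141e-01]), 'dq': array([-0.00098026, -0.00045484, -0.00312793, -0.00013739,  0.00087265,
       -0.00176627]), 'joint_efforts': array([ 1.28454063e-03, -4.45877302e+01, -3.52239561e+01, -2.26776292e-04,
        4.16359951e-03, -7.82141115e-06]), 'eef_pos': array([0.24552333, 0.5194148 , 0.23049658]), 'eef_rot': array([-3.10007512e-04,  2.19074154e-01,  9.75707906e-01, -7.08148439e-04]), 'wrist_force': array([-0.09450215,  0.32751362, -0.15455882]), 'torque': array([-0.00680348, -0.05812669, -0.02090331]), 'grasp_force': 0.0, 'opening': 0.9974139166797376}
```

View pics/side0.png

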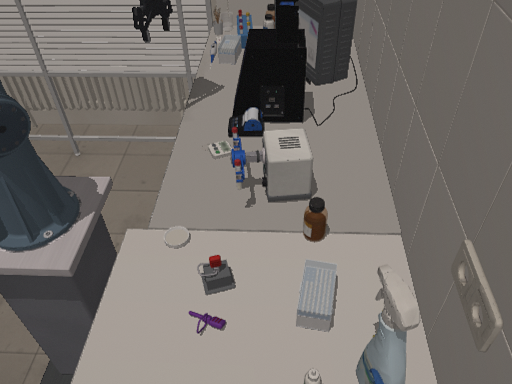

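View pics/top0.png

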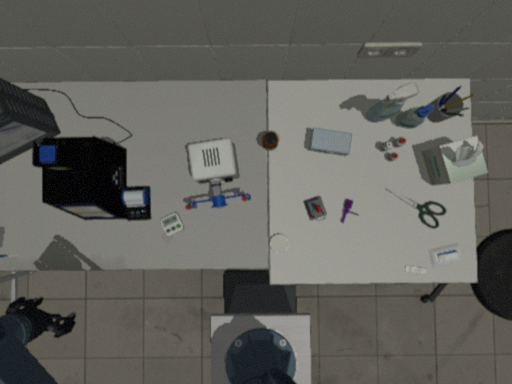

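The side view shows the rotator at about (287,163), the blue carrier near (239,160), the pin block near (217,275) and the purple decoy near (208,320). In the top view they are at (212,160), (218,200), (315,208) and (348,208). I'll enlarge these areas to measure.

Run:
```python
from h import *
t=cam('top')['pixels'][:,:,::-1]; s=cam('side')['pixels'][:,:,::-1]
k=dict(fx=6,fy=6,interpolation=cv2.INTER_CUBIC)
a=cv2.resize(t[130:220,180:260],None,**k);b=cv2.resize(t[180:230,290:340],None,**k)
im=np.zeros((600,800,3),np.uint8);im[:540,:480]=a;im[:300,490:790]=b
cv2.imwrite('pics/t1.png',im)
a=cv2.resize(s[105:205,215:315],None,**dict(k,fx=5,fy=5));b=cv2.resize(s[245:295,190:245],None,fx=5,fy=5,interpolation=2)
im[:]=0;im[:500,:500]=a;im[:250,510:785]=b
cv2.imwrite('pics/s1.png',im)
```

```text
(no output)
```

View pics/t1.png

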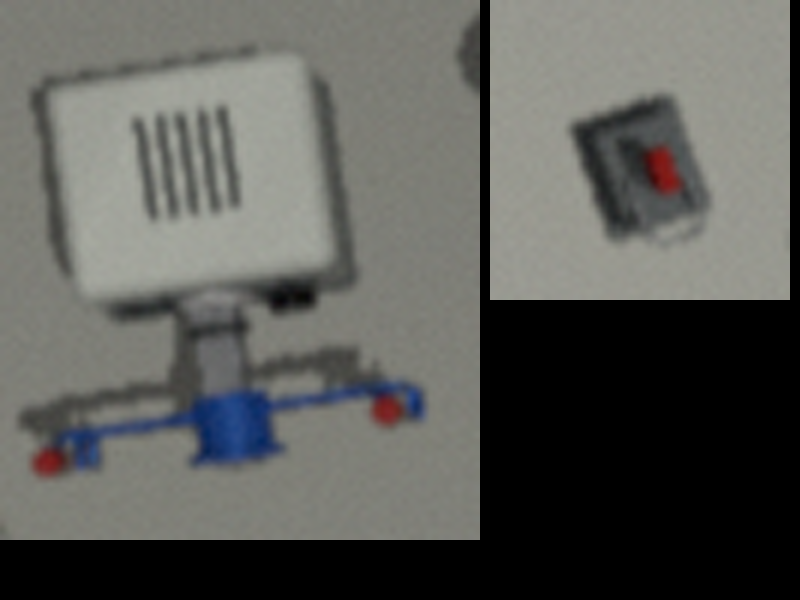

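View pics/s1.png

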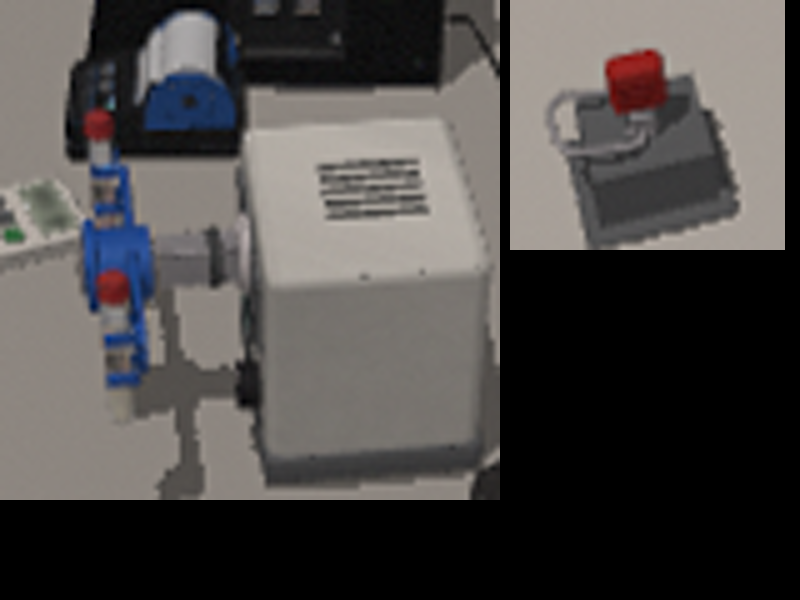

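The crops show the hub flush near the shaft's end, so the carrier is out by about 30 mm. The loop points down and slightly right in the top image, with its bow at top crop pixel (683,235). Next I'll measure these.

Run:
```python
from h import *
t=cam('top');s=cam('side')
def red(c,box):
    x0,x1,y0,y1=box; p=c['pixels'].astype(int)[y0:y1,x0:x1]
    m=((p[...,0]>1.8*p[...,1])&(p[...,0]>1.8*p[...,2])&(p[...,0]>70)).astype(np.uint8)
    n,l,st,ce=cv2.connectedComponentsWithStats(m)
    return [(tuple(ce[i]+[x0,y0]),st[i].tolist()) for i in range(1,n) if st[i][4]>5]
rt=red(t,(300,330,195,225));rs=red(s,(200,235,245,275));print(rt,rs)
print('grip',tri(t,rt[0][0],s,rs[0][0]), onz(t,*rt[0][0],.0705+.01))
print('bow top',onz(t,290+(683-490)/6,180+235/6,.0545))
print('bow side',onz(s,190+(551-510)/5,245+125/5,.0545))
print('caps top',[onz(t,180+x/6,130+y/6,.12) for x,y in((48,460),(388,408))])
ct=red(t,(180,255,185,215));cs=red(s,(230,245,120,170));print(ct,cs)
for a in ct:
  for b in cs: print(tri(t,a[0],s,b[0]))
# housing top
g=t['pixels'][130:190,180:245].mean(2)
m=(cv2.GaussianBlur(g,(3,3),0)>150).astype(np.uint8);print(np.percentile(g,[10,50,90]))
cs_,_=cv2.findContours(m,0,2);c=max(cs_,key=cv2.contourArea)
w=np.array([onz(t,180+p[0][0],130+p[0][1],.141)[:2] for p in c],np.float32)
r=cv2.minAreaRect(w);print('housing',r)
# hub flange front: blue, nearest rows
p=t['pixels'].astype(int);b=((p[...,2]>1.5*p[...,0])&(p[...,2]>60))
ys,xs=np.nonzero(b[190:212,205:235]);print('hub top px',xs.min()+205,xs.max()+205,ys.min()+190,ys.max()+190)
print(p[195:212,219,:].tolist())
# block top
```

```text
[((np.float64(318.4074074074074), np.float64(207.88888888888889)), [16, 10, 6, 7, 27])] [((np.float64(214.62295081967213), np.float64(260.90983606557376)), [9, 10, 12, 13, 122])]
grip (array([ 0.48971391, -0.18130712,  0.07001702]), np.float64(0.0010731989880941838)) [ 0.49043633 -0.17953072  0.0805    ]
bow top [ 0.45508721 -0.19465242  0.0545    ]
bow side [ 0.45501284 -0.1941446   0.0545    ]
caps top [array([0.49871863, 0.20743139, 0.12      ]), array([0.52226822, 0.04172275, 0.12      ])]
[((np.float64(244.0), np.float64(197.83333333333334)), [62, 11, 5, 4, 12]), ((np.float64(187.86666666666667), np.float64(206.46666666666667)), [6, 20, 5, 4, 15])] [((np.float64(234.14285714285714), np.float64(129.5)), [2, 7, 5, 6, 28]), ((np.float64(237.35294117647058), np.float64(162.26470588235293)), [5, 39, 6, 7, 34])]
(array([0.52073873, 0.03889677, 0.24492354]), np.float64(0.0015464812479746822))
(array([0.5219449 , 0.04243556, 0.1510153 ]), np.float64(0.0010405407239857266))
(array([0.49840431, 0.2062883 , 0.12742364]), np.float64(0.0019900919897399938))
(array([ 0.49723055,  0.23069836, -0.00318907]), np.float64(0.0014151559018268792))
[ 89.66666667 123.         159.        ]
housing ((0.6359882354736328, 0.1366204023361206), (0.09511929750442505, 0.11495782434940338), 7.975535869598389)
hub top px 205 234 195 206
[[53, 70, 108], [31, 64, 125], [34, 67, 131], [33, 70, 132], [37, 68, 133], [35, 70, 133], [35, 69, 134], [35, 72, 133], [36, 70, 134], [35, 69, 131], [39, 69, 131], [63, 80, 120], [87, 90, 97], [110, 111, 105], [126, 127, 120], [129, 129, 121], [126, 125, 117]]
```

Run:
```python
from h import *
t=cam('top')
for r in (206,206.7,207.2): print('face',onz(t,219,r,.129))
yaw=np.radians(8.1);ex=np.array([np.cos(yaw),np.sin(yaw)])
A=np.array([.5107,.1193])
f=onz(t,219,206.7,.129)[:2];k=(f-A)@ex;print('along',k,'face pt on axis',A+k*ex)
st=A+(k-.011-.018)*ex
o=ctrl.get_obs();print('start',st,'shift50',(np.r_[st,.119]-o['eef_pos'])/.05)
x=R.from_quat(o['eef_rot'][[1,2,3,0]]).as_matrix();print(np.degrees(np.arctan2(x[1,0],x[0,0])),x[:,2])
```

```text
face [0.49981016 0.11594577 0.129     ]
face [0.49778653 0.11595693 0.129     ]
face [0.49634131 0.1159649  0.129     ]
along -0.013255678802208735 face pt on axis [0.49757656 0.11743226]
start [0.46886588 0.11334612] shift50 [ 4.46169918 -8.12727321 -2.2417729 ]
154.6872106420618 [-2.09079007e-04 -3.14986607e-04 -9.99999929e-01]
```

Call:
move_arm(
  plan=[0.3, -1.1, 0, 0, 0, 0.1, 0.7, -2.2, 0, 0, 0, 0.2, 1.1, -3.3, 0, 0, 0, 0.3, 1.5, -4.4, 0, 0, 0, 0.4, 2.0, -5.4, 0, 0, 0, 0.5, 2.7, -6.3, 0, 0, 0, 0.583, 3.5, -7.2, 0, 0, 0, 0.583, 4.46, -8.13, 0, 0, 0, 0.583, 4.46, -8.13, -1.1, 0, 0, 0.583, 4.46, -8.13, -2.24, 0, 0, 0.583],
  grip=0,
)

```text
time_s: 1.6
eef_pos: [0.4704, 0.1122, 0.1188]
eef_rot: [0.002, -0.069, 0.998, -0.0]
wrist_force: [0.9, 0.5, -0.6]
opening: -0.0
grasp_force: 0.0
```

Call:
move_arm(
  plan=[0.05, 0.007, 0, 0, 0, 0, 0.1, 0.014, 0, 0, 0, 0, 0.15, 0.021, 0, 0, 0, 0, 0.2, 0.028, 0, 0, 0, 0, 0.25, 0.035, 0, 0, 0, 0, 0.3, 0.042, 0, 0, 0, 0, 0.35, 0.049, 0, 0, 0, 0, 0.4, 0.057, 0, 0, 0, 0, 0.44, 0.062, 0, 0, 0, 0, 0.48, 0.068, 0, 0, 0, 0],
)

```text
time_s: 2.85
eef_pos: [0.4925, 0.1167, 0.1191]
eef_rot: [-0.001, -0.071, 0.998, -0.0]
wrist_force: [-3.0, -0.8, 2.7]
opening: 0.004
grasp_force: 1.7
```

Run:
```python
from h import *
t=cam('top')['pixels'];s=cam('side')['pixels']
im=np.zeros((540,800,3),np.uint8)
im[:360,:400]=cv2.resize(t[165:225,180:246][:, :66],(400,360),interpolation=2)
im[:480,410:800]=cv2.resize(s[110:190,215:280],(390,480),interpolation=2)
cv2.imwrite('pics/p1.png',im[:,:,::-1]);print(ctrl.get_obs()['wrist_force'])
```

```text
[-2.25301777 -0.67296286  1.24160702]
```

View pics/p1.png

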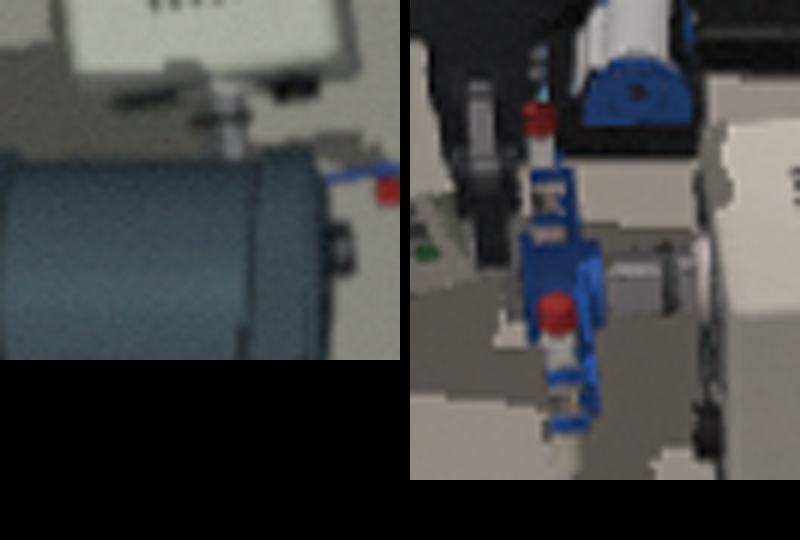

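The push has started: the fingers are at the flange with about 3 N, which matches sliding friction. The carrier still stands well short of the stop, so I'll keep pushing.

Call:
move_arm(
  plan=[0.04, 0.006, 0, 0, 0, 0, 0.08, 0.011, 0, 0, 0, 0, 0.12, 0.017, 0, 0, 0, 0, 0.16, 0.023, 0, 0, 0, 0, 0.2, 0.028, 0, 0, 0, 0, 0.24, 0.034, 0, 0, 0, 0, 0.28, 0.04, 0, 0, 0, 0, 0.32, 0.045, 0, 0, 0, 0, 0.36, 0.051, 0, 0, 0, 0],
)

```text
time_s: 4.08
eef_pos: [0.5108, 0.1193, 0.1192]
eef_rot: [-0.0, -0.071, 0.998, -0.0]
wrist_force: [-3.8, -0.4, -0.9]
opening: -0.003
grasp_force: 1.7
```

Call:
move_arm(
  plan=[0.03, 0.004, 0, 0, 0, 0, 0.06, 0.008, 0, 0, 0, 0],
)

```text
time_s: 4.32
eef_pos: [0.5138, 0.1197, 0.1192]
eef_rot: [-0.0, -0.071, 0.998, 0.0]
wrist_force: [-3.2, -0.6, -1.0]
opening: -0.0
grasp_force: 1.6
```

Call:
move_arm(
  plan=[0.03, 0.004, 0, 0, 0, 0, 0.06, 0.008, 0, 0, 0, 0],
)

```text
time_s: 4.58
eef_pos: [0.5165, 0.1201, 0.1191]
eef_rot: [-0.001, -0.071, 0.998, 0.0]
wrist_force: [-8.2, -1.7, 0.0]
opening: 0.0
grasp_force: 3.8
```

Call:
move_arm(
  plan=[0.012, 0.002, 0, 0, 0, 0, 0.012, 0.002, 0, 0, 0, 0, 0.012, 0.002, 0, 0, 0, 0],
)

```text
time_s: 4.95
eef_pos: [0.5165, 0.1201, 0.1191]
eef_rot: [-0.001, -0.071, 0.998, -0.0]
wrist_force: [-7.0, -1.0, 1.1]
opening: 0.004
grasp_force: 3.5
```

The stop is felt: the force rose to 8 N with no further motion. Next I'll back off, lift, and cross over to the pin.

Call:
move_arm(
  plan=[-0.2, -0.028, 0, 0, 0, 0, -0.5, -0.07, 0.3, 0, 0, 0, -0.5, -0.07, 1.4, 0, 0, 0, -0.5, -0.9, 2.2, 0, 0, 0.07, -0.5, -2.0, 2.2, 0, 0, 0.14, -0.5, -3.1, 2.2, 0, 0, 0.218, -0.52, -4.2, 2.2, 0, 0, 0.218, -0.54, -5.2, 2.2, 0, 0, 0.218, -0.54, -6.02, 2.0, 0, 0, 0.218, -0.54, -6.02, 1.2, 0, 0, 0.218],
  grip=0,
)

```text
time_s: 6.2
eef_pos: [0.493, -0.1856, 0.1822]
eef_rot: [0.004, -0.177, 0.984, -0.004]
wrist_force: [1.4, -0.4, 0.0]
opening: -0.0
grasp_force: 0.0
```

Call:
move_arm(
  plan=[0, 0, 0, 0, 0, 0, 0, 0, 0, 0, 0, 0],
  grip=45,
)

```text
time_s: 6.45
eef_pos: [0.4912, -0.1809, 0.1808]
eef_rot: [0.001, -0.179, 0.984, -0.001]
wrist_force: [0.4, 0.7, 0.0]
opening: 0.42
grasp_force: 0.0
```

Run:
```python
from h import *
tc=cam('top');sc=cam('side');t=tc['pixels'];s=sc['pixels']
im=np.zeros((580,800,3),np.uint8)
im[:576,:480]=cv2.resize(t[170:218,200:240],(480,576),interpolation=2)
im[:360,490:790]=cv2.resize(s[130:190,225:275],(300,360),interpolation=2)
cv2.imwrite('pics/p2.png',im[:,:,::-1])
o=ctrl.get_obs();print(o['eef_pos'],o['eef_rot'],o['wrist_force'],o['opening'])
def blob(c,box):
    x0,x1,y0,y1=box;p=c['pixels'].astype(int)[y0:y1,x0:x1]
    m=((p[...,0]>1.8*p[...,1])&(p[...,0]>1.8*p[...,2])&(p[...,0]>60)).astype(np.uint8)
    n,l,st,ce=cv2.connectedComponentsWithStats(m)
    return [ce[i]+[x0,y0] for i in range(1,n) if st[i][4]>7]
ct=blob(tc,(180,255,175,215));cs=blob(sc,(225,255,115,180));print(ct,cs)
for a in ct:
  for b in cs: print(tri(tc,a,sc,b))
for u,p in((proj(tc,(.5115,.1194,.115)),'hole'),(proj(tc,(.4957,.117,.115)),'end')):print(p,(np.array(u)-[200,170])*12)
for u,p in((proj(sc,(.5115,.1194,.115)),'hole'),(proj(sc,(.4957,.117,.115)),'end')):print(p,(np.array(u)-[225,130])*6+[490,0])
```

```text
[ 0.49163513 -0.18094738  0.1813113 ] [ 0.00131958 -0.17914654  0.98382077 -0.00120887] [ 0.84297978 -0.52270447  0.29449806] 0.5210205758755018
[array([242.66666667, 188.26666667]), array([186.5       , 196.71428571])] [array([244.78571429, 128.75      ]), array([249.40625, 161.25   ])]
(array([0.54455917, 0.04200023, 0.24519124]), np.float64(0.0035698429996876943))
(array([0.54939919, 0.0460034 , 0.15166443]), np.float64(0.0005343584122878171))
(array([0.52641595, 0.21015768, 0.12755576]), np.float64(0.002595433031882608))
(array([ 0.53026194,  0.23516862, -0.00256586]), np.float64(0.00128915331295003))
hole [219.55679187 383.59007649]
end [229.72518047 448.20892285]
hole [561.15834925 142.99957241]
end [522.79381647 146.00864063]
```

View pics/p2.png

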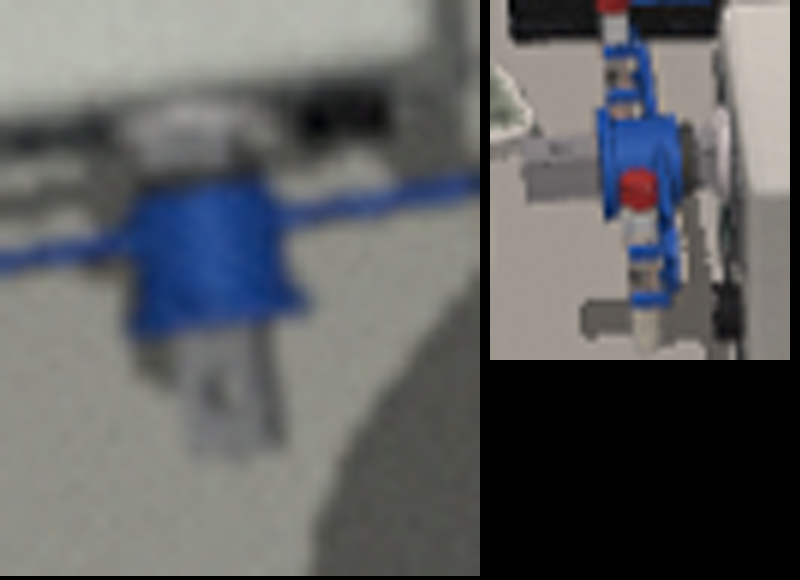

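The top crop shows the hub home and the bare shaft, with the cross hole near (217,388). That is within about 1 mm of the hole position I worked out by touch. Now I'll grasp the pin.

Call:
move_arm(
  plan=[-0.03, 0, -0.6, 0, 0, 0, -0.03, 0, -1.2, 0, 0, 0, -0.03, 0, -1.7, 0, 0, 0, -0.03, 0, -2.1, 0, 0, 0, -0.03, 0, -2.4, 0, 0, 0, -0.03, 0, -2.5, 0, 0, 0, -0.03, 0, -2.5, 0, 0, 0],
)

```text
time_s: 7.42
eef_pos: [0.4893, -0.1809, 0.0547]
eef_rot: [0.0, -0.179, 0.984, -0.0]
wrist_force: [0.5, 0.5, -0.4]
opening: 0.524
grasp_force: 0.0
```

Call:
move_arm(
  plan=[0, 0, 0, 0, 0, 0, 0, 0, 0, 0, 0, 0, 0, 0, 0, 0, 0, 0, 0, 0, 0, 0, 0, 0],
  grip=8,
)

```text
time_s: 7.92
eef_pos: [0.4895, -0.1812, 0.0551]
eef_rot: [0.0, -0.179, 0.984, -0.0]
wrist_force: [-0.5, -0.4, 6.3]
opening: 0.13
grasp_force: 59.7
```

Run:
```python
from h import *
o=ctrl.get_obs();print(o['eef_pos'],o['eef_rot'],o['wrist_force'],o['torque'],o['opening'],o['grasp_force'])
tc=cam('top');sc=cam('side')
a=(200+217/12,170+388/12);b=(225+75/6,130+149/6)
print(onz(tc,*a,.115),onz(sc,*b,.115),tri(tc,a,sc,b))
```

```text
[ 0.4894918  -0.1811892   0.05512555] [ 4.90503663e-04 -1.78650170e-01  9.83912419e-01 -4.76730852e-04] [-0.45600274 -0.363098    6.26972989] [ 0.06798475  0.17048245 -0.01972373] 0.1295065990811178 59.66668725013733
[0.51042937 0.12003123 0.115     ] [0.51344888 0.1154327  0.115     ] (array([0.51158618, 0.12065139, 0.11072446]), np.float64(0.0023458940802552307))
```

The pin is gripped at 11 mm opening and 60 N. Now I'll lift it slowly, then carry it over.

Call:
move_arm(
  plan=[0, 0, 0.1, 0, 0, 0, 0, 0, 0.3, 0, 0, 0, 0, 0, 0.8, 0, 0, 0, 0, 0, 1.4, 0, 0, 0, 0, 0, 2.2, 0, 0, 0, 0, 0, 3.0, 0, 0, 0, 0, 0, 3.3, 0, 0, 0, 0, 0, 3.3, 0, 0, 0],
)

```text
time_s: 9.02
eef_pos: [0.4892, -0.181, 0.2198]
eef_rot: [0.001, -0.179, 0.984, -0.001]
wrist_force: [0.5, -0.3, -0.8]
opening: 0.129
grasp_force: 59.1
```

Call:
move_arm(
  plan=[0, 0.5, 0, 0, 0, -0.03, 0, 1.2, 0, 0, 0, -0.06, 0, 2.0, 0, 0, 0, -0.09, 0, 2.8, 0, 0, 0, -0.12, 0.1, 3.6, 0, 0, 0, -0.15, 0.2, 4.4, 0, 0, 0, -0.18, 0.3, 5.2, 0, 0, 0, -0.21, 0.4, 5.8, 0, 0, 0, -0.218, 0.43, 6.04, 0, 0, 0, -0.218, 0.43, 6.04, 0, 0, 0, -0.218],
)

```text
time_s: 10.28
eef_pos: [0.5096, 0.1213, 0.2178]
eef_rot: [-0.001, -0.071, 0.997, -0.0]
wrist_force: [-0.7, -0.2, -0.3]
opening: 0.133
grasp_force: 59.1
```

Run:
```python
from h import *
tc=cam('top');sc=cam('side');s=sc['pixels'];t=tc['pixels']
o=ctrl.get_obs();print(o['eef_pos'],o['eef_rot'],o['wrist_force'],o['torque'],o['opening'],o['grasp_force'])
im=np.zeros((600,800,3),np.uint8)
im[:600,:480]=cv2.resize(s[95:195,205:285],(480,600),interpolation=2)
im[:300,490:790]=cv2.resize(t[165:225,190:250],(300,300),interpolation=2)
cv2.imwrite('pics/p3.png',im[:,:,::-1])
e=np.array(o['eef_pos'])
for dz in(-.048,-.015):print((np.array(proj(sc,e+[0,0,dz]))-[205,95])*6)
```

```text
[0.51002681 0.1203062  0.21848787] [-7.27310254e-04 -7.03574806e-02  9.97521554e-01 -2.12383605e-04] [ 0.92124407 -0.30281722  0.70396956] [0.04254155 0.00399376 0.02894413] 0.12795493043255451 59.099419713020325
[180.00099387 242.45785099]
[175.07396831 173.72339095]
```

View pics/p3.png

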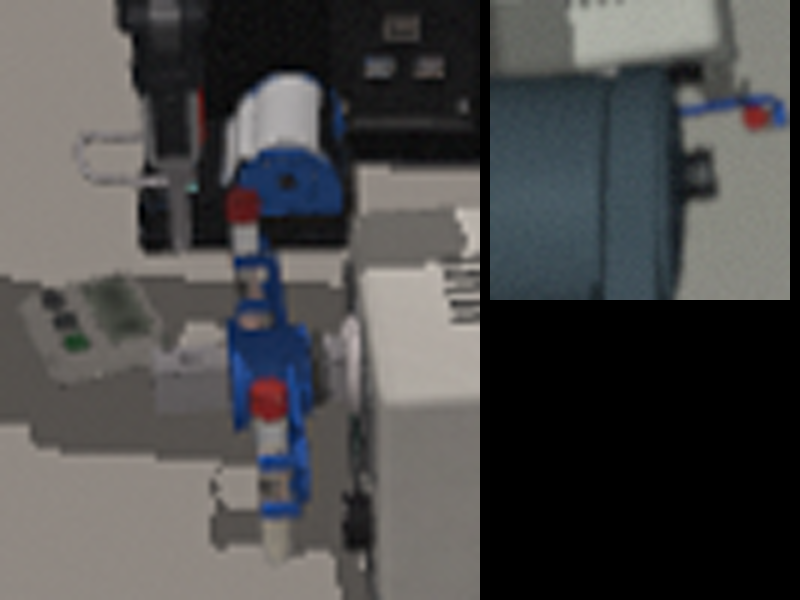

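The side crop confirms the pin is held straight: its nose is at (180,248), as predicted, and the open loop points toward the free end. Now I'll lower it to just above the hole.

Call:
move_arm(
  plan=[0, 0, -0.3, 0, 0, 0, 0, 0, -0.6, 0, 0, 0, 0, 0, -0.85, 0, 0, 0, 0, 0, -1.0, 0, 0, 0, 0, 0, -1.0, 0, 0, 0, 0, 0, -1.0, 0, 0, 0],
)

```text
time_s: 11.12
eef_pos: [0.5108, 0.1212, 0.1697]
eef_rot: [0.0, -0.071, 0.998, -0.0]
wrist_force: [-0.7, 0.4, -0.6]
opening: 0.124
grasp_force: 59.1
```

Run:
```python
from h import *
tc=cam('side');o=ctrl.get_obs();print(o['eef_pos'],o['eef_rot'],o['wrist_force'])
tc=cam('side');o=ctrl.get_obs();print(o['eef_pos'],o['eef_rot'],o['wrist_force'])
```

```text
[0.5108859  0.1212305  0.16986671] [ 5.44880352e-04 -7.06009017e-02  9.97504494e-01 -3.02419105e-05] [-0.39929182 -0.56290657 -1.51297337]
[0.51087777 0.12122507 0.16988493] [ 5.82003196e-04 -7.06357620e-02  9.97502004e-01 -5.34557862e-05] [-0.21587416 -0.11922555 -0.80356072]
```

Call:
move_arm(
  plan=[0.006, -0.012, -0.05, 0, 0, 0, 0.006, -0.012, -0.1, 0, 0, 0, 0.006, -0.012, -0.14, 0, 0, 0, 0.006, -0.012, -0.16, 0, 0, 0, 0.006, -0.012, -0.18, 0, 0, 0],
)

```text
time_s: 11.85
eef_pos: [0.5106, 0.1204, 0.1602]
eef_rot: [-0.0, -0.071, 0.998, -0.0]
wrist_force: [-0.4, -0.1, -0.6]
opening: 0.13
grasp_force: 59.2
```

Call:
move_arm(
  plan=[0, 0, -0.02, 0, 0, 0, 0, 0, -0.03, 0, 0, 0, 0, 0, -0.03, 0, 0, 0],
)

```text
time_s: 12.22
eef_pos: [0.5106, 0.1204, 0.1587]
eef_rot: [-0.0, -0.071, 0.998, -0.0]
wrist_force: [-1.0, -2.2, -1.0]
opening: 0.133
grasp_force: 59.1
```

The nose is 4 mm below the mouth with no vertical resistance, so it is in the hole. I'll keep going down gently.

Call:
move_arm(
  plan=[0, 0, -0.02, 0, 0, 0, 0, 0, -0.04, 0, 0, 0, 0, 0, -0.06, 0, 0, 0, 0, 0, -0.08, 0, 0, 0],
)

```text
time_s: 12.72
eef_pos: [0.5108, 0.1202, 0.1548]
eef_rot: [-0.0, -0.071, 0.998, -0.0]
wrist_force: [-1.8, -5.5, 1.9]
opening: 0.126
grasp_force: 59.5
```

Call:
move_arm(
  plan=[0, 0, -0.02, 0, 0, 0, 0, 0, -0.04, 0, 0, 0, 0, 0, -0.06, 0, 0, 0, 0, 0, -0.08, 0, 0, 0],
)

```text
time_s: 13.22
eef_pos: [0.5108, 0.1198, 0.1509]
eef_rot: [-0.0, -0.071, 0.998, -0.001]
wrist_force: [-2.3, -6.4, 3.5]
opening: 0.128
grasp_force: 59.7
```

Call:
move_arm(
  plan=[-0.004, -0.02, 0, 0, 0, 0, -0.004, -0.02, -0.02, 0, 0, 0, -0.004, -0.02, -0.05, 0, 0, 0, -0.004, -0.02, -0.08, 0, 0, 0],
)

```text
time_s: 13.72
eef_pos: [0.5107, 0.1193, 0.1471]
eef_rot: [0.0, -0.071, 0.998, -0.0]
wrist_force: [-3.4, -5.2, 6.3]
opening: 0.127
grasp_force: 60.1
```

Call:
move_arm(
  plan=[0, 0, -0.03, 0, 0, 0, 0, 0, -0.06, 0, 0, 0, 0, 0, -0.09, 0, 0, 0, 0, 0, -0.12, 0, 0, 0],
)

```text
time_s: 14.22
eef_pos: [0.5108, 0.1189, 0.141]
eef_rot: [0.0, -0.071, 0.998, -0.001]
wrist_force: [-1.8, -6.6, 2.7]
opening: 0.132
grasp_force: 59.7
```

Call:
move_arm(
  plan=[-0.004, -0.02, -0.01, 0, 0, 0, -0.004, -0.02, -0.04, 0, 0, 0, -0.004, -0.02, -0.08, 0, 0, 0, -0.004, -0.02, -0.12, 0, 0, 0],
)

```text
time_s: 14.72
eef_pos: [0.5105, 0.1186, 0.1346]
eef_rot: [0.0, -0.071, 0.998, 0.0]
wrist_force: [-0.3, -3.0, 1.8]
opening: 0.125
grasp_force: 59.4
```

Call:
move_arm(
  plan=[0, 0, -0.02, 0, 0, 0, 0, 0, -0.04, 0, 0, 0, 0, 0, -0.06, 0, 0, 0],
)

```text
time_s: 15.1
eef_pos: [0.5104, 0.1186, 0.1318]
eef_rot: [0.0, -0.071, 0.998, 0.0]
wrist_force: [-0.6, -2.1, 1.0]
opening: 0.129
grasp_force: 59.4
```

Call:
move_arm(
  plan=[0, 0, -0.01, 0, 0, 0, 0, 0, -0.02, 0, 0, 0, 0, 0, -0.02, 0, 0, 0],
)

```text
time_s: 15.48
eef_pos: [0.5104, 0.1186, 0.1307]
eef_rot: [0.0, -0.071, 0.998, 0.0]
wrist_force: [0.1, -2.4, -0.4]
opening: 0.129
grasp_force: 59.3
```

Call:
move_arm(
  plan=[0, 0, -0.01, 0, 0, 0, 0, 0, -0.02, 0, 0, 0, 0, 0, -0.02, 0, 0, 0],
)

```text
time_s: 15.85
eef_pos: [0.5105, 0.1186, 0.1304]
eef_rot: [0.0, -0.071, 0.998, -0.0]
wrist_force: [-2.7, -4.1, 5.7]
opening: 0.132
grasp_force: 60.2
```

Call:
move_arm(
  plan=[0, 0, -0.01, 0, 0, 0, 0, 0, -0.01, 0, 0, 0, 0, 0, -0.01, 0, 0, 0],
)

```text
time_s: 16.23
eef_pos: [0.5106, 0.1186, 0.1304]
eef_rot: [0.0, -0.071, 0.998, -0.0]
wrist_force: [-4.0, -3.5, 9.0]
opening: 0.123
grasp_force: 60.7
```

The pin is seated: TCP z stays at 0.1304 with 9 N, which is the expected seat height. Next I'll release it, lift and check.

Call:
move_arm(
  plan=[0, 0, 0.015, 0, 0, 0, 0, 0, 0.02, 0, 0, 0],
)

```text
time_s: 16.48
eef_pos: [0.5105, 0.1186, 0.1305]
eef_rot: [0.0, -0.071, 0.998, -0.0]
wrist_force: [-0.2, -3.1, 2.2]
opening: 0.126
grasp_force: 59.6
```

Call:
move_arm(
  plan=[0, 0, 0, 0, 0, 0, 0, 0, 0, 0, 0, 0, 0, 0, 0, 0, 0, 0, 0, 0, 0.2, 0, 0, 0, 0, 0, 0.6, 0, 0, 0, 0, 0, 1.2, 0, 0, 0, 0, 0, 1.6, 0, 0, 0, -0.4, -0.06, 1.6, 0, 0, 0, -0.87, -0.12, 1.6, 0, 0, 0],
  grip=35,
)

```text
time_s: 17.6
eef_pos: [0.4669, 0.1125, 0.2114]
eef_rot: [0.001, -0.071, 0.998, 0.0]
wrist_force: [-0.1, -0.4, 0.4]
opening: 0.405
grasp_force: 0.0
```

Call:
move_arm(
  plan=[0, 0, 0, 0, 0, 0, 0, 0, 0, 0, 0, 0, 0, 0, 0, 0, 0, 0],
  grip=0,
)

```text
time_s: 17.98
eef_pos: [0.4676, 0.1126, 0.2105]
eef_rot: [0.0, -0.07, 0.998, 0.0]
wrist_force: [-0.5, -0.8, 0.4]
opening: 0.002
grasp_force: 0.0
```

Run:
```python
from h import *
tc=cam('top');sc=cam('side');s=sc['pixels'];t=tc['pixels']
o=ctrl.get_obs();print(o['eef_pos'],o['eef_rot'],o['wrist_force'],o['opening'])
im=np.zeros((600,800,3),np.uint8)
im[:600,:480]=cv2.resize(s[110:185,210:270],(480,600),interpolation=2)
cv2.imwrite('pics/p4.png',im[:,:,::-1])
H=np.array([.5106,.1186]);ex=np.array([.99,.141])
for d,z in((-.037,.1295),(0,.1455),(0,.115),(-.016,.115)):
    p=np.r_[H+d*ex,z];print(d,(np.array(proj(sc,p))-[210,110])*8)
```

```text
[0.46733518 0.1125665  0.21027972] [ 1.34243252e-06 -7.05203131e-02  9.97510343e-01  1.74200258e-05] [-0.54258924  0.16199348  0.2025793 ] 0.0035505763779377377
-0.037 [ 89.36874992 323.80399267]
0 [206.15697277 273.4825699 ]
0 [211.7789826  352.21346073]
-0.016 [160.51640372 355.9398292 ]
```

View pics/p4.png

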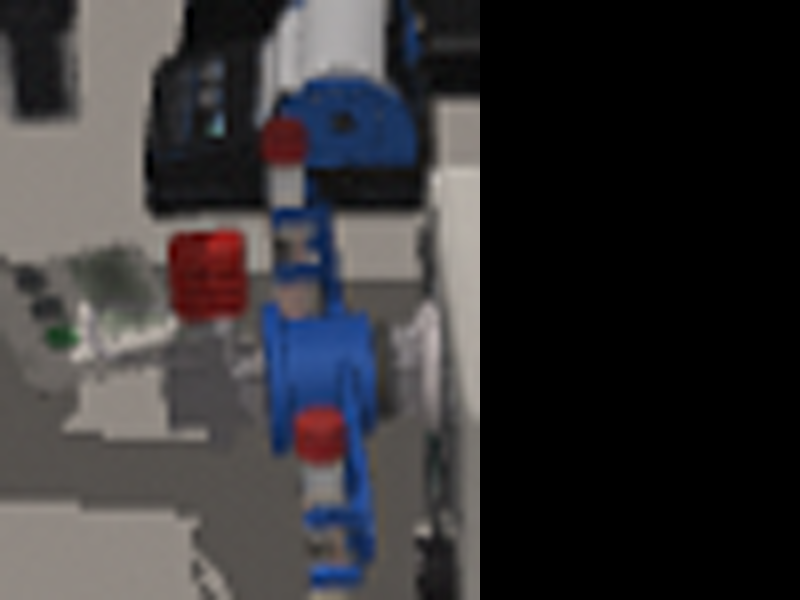

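The pin stands upright in the hole, with its grip at (207,275) as predicted and the loop open to about (80,330). Now I'll lower the closed fingertips onto the bow and follow its arc.

Call:
move_arm(
  plan=[0, 0, -0.4, 0, 0, 0, 0, 0, -0.8, 0, 0, 0, 0, 0, -1.2, 0, 0, 0, 0, 0, -1.45, 0, 0, 0, 0, 0, -1.52, 0, 0, 0, 0, 0, -1.58, 0, 0, 0, 0, 0, -1.64, 0, 0, 0],
)

```text
time_s: 18.95
eef_pos: [0.4674, 0.1125, 0.1289]
eef_rot: [0.001, -0.071, 0.998, -0.0]
wrist_force: [-0.8, -0.5, 1.3]
opening: -0.003
grasp_force: 0.9
```

Call:
move_arm(
  plan=[0, 0, -0.06, 0, 0, 0, 0, 0, -0.12, 0, 0, 0, 0.01, 0, -0.18, 0, 0, 0],
)

```text
time_s: 19.32
eef_pos: [0.4674, 0.1126, 0.1193]
eef_rot: [0.0, -0.071, 0.998, -0.0]
wrist_force: [-1.8, -1.1, 2.8]
opening: 0.001
grasp_force: 1.2
```

Call:
move_arm(
  plan=[0.02, 0.003, -0.06, 0, 0, 0, 0.04, 0.006, -0.12, 0, 0, 0, 0.06, 0.009, -0.18, 0, 0, 0, 0.08, 0.012, -0.24, 0, 0, 0],
)

```text
time_s: 19.82
eef_pos: [0.4715, 0.1132, 0.107]
eef_rot: [0.0, -0.071, 0.998, 0.0]
wrist_force: [0.3, -0.6, 1.5]
opening: 0.003
grasp_force: 0.9
```

Call:
move_arm(
  plan=[0.02, 0.003, -0.05, 0, 0, 0, 0.04, 0.006, -0.1, 0, 0, 0, 0.06, 0.008, -0.15, 0, 0, 0, 0.08, 0.011, -0.2, 0, 0, 0, 0.09, 0.013, -0.26, 0, 0, 0, 0.09, 0.013, -0.32, 0, 0, 0],
)

```text
time_s: 20.58
eef_pos: [0.4757, 0.1138, 0.091]
eef_rot: [-0.0, -0.071, 0.998, 0.0]
wrist_force: [0.1, -0.2, 0.7]
opening: -0.002
grasp_force: 0.0
```

Run:
```python
from h import *
sc=cam('side');s=sc['pixels'];o=ctrl.get_obs();print(o['eef_pos'],o['wrist_force'])
im=cv2.resize(s[110:185,210:270],(480,600),interpolation=2)
cv2.imwrite('pics/p5.png',im[:,:,::-1])
```

```text
[0.47544165 0.11381954 0.09061896] [-0.74577859 -0.14608984 -0.75339286]
```

View pics/p5.png

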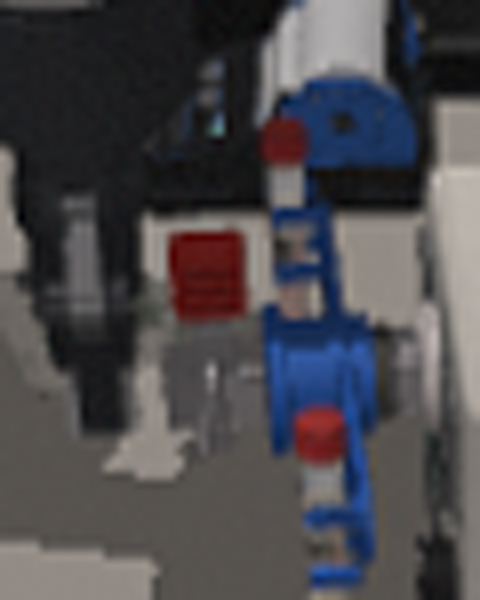

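The loop now hangs down beside the shaft, its wire at about (212,370–440), and the force is gone, so it has snapped shut. I'll back away and check.

Call:
move_arm(
  plan=[-0.3, -0.04, 0, 0, 0, 0, -0.8, -0.1, 0.2, 0, 0, 0, -0.8, -0.1, 1.2, 0, 0, 0, -0.8, -0.8, 2.2, 0, 0, 0, -0.8, -1.8, 2.6, 0, 0, 0, -0.8, -2.8, 2.6, 0, 0, 0, -0.8, -3.8, 2.6, 0, 0, 0, -0.8, -4.6, 2.6, 0, 0, 0, -0.8, -4.6, 2.6, 0, 0, 0, -0.8, -4.6, 2.6, 0, 0, 0],
)

```text
time_s: 21.88
eef_pos: [0.4351, -0.1155, 0.221]
eef_rot: [-0.0, -0.07, 0.998, 0.0]
wrist_force: [0.2, -0.3, 0.0]
opening: 0.003
grasp_force: 0.0
```

Run:
```python
from h import *
sc=cam('side');tc=cam('top');s=sc['pixels'];t=tc['pixels'];o=ctrl.get_obs();print(o['eef_pos'],o['wrist_force'])
im=np.zeros((480,800,3),np.uint8)
im[:,:400]=cv2.resize(s[125:185,220:270],(400,480),interpolation=2)
im[:,410:790]=cv2.resize(t[165:225,196:243][:,:47],(380,480),interpolation=2)
cv2.imwrite('pics/p6.png',im[:,:,::-1])
```

```text
[ 0.43549214 -0.11495689  0.22113097] [-0.01590841 -0.10723287  0.00688346]
```

View pics/p6.png

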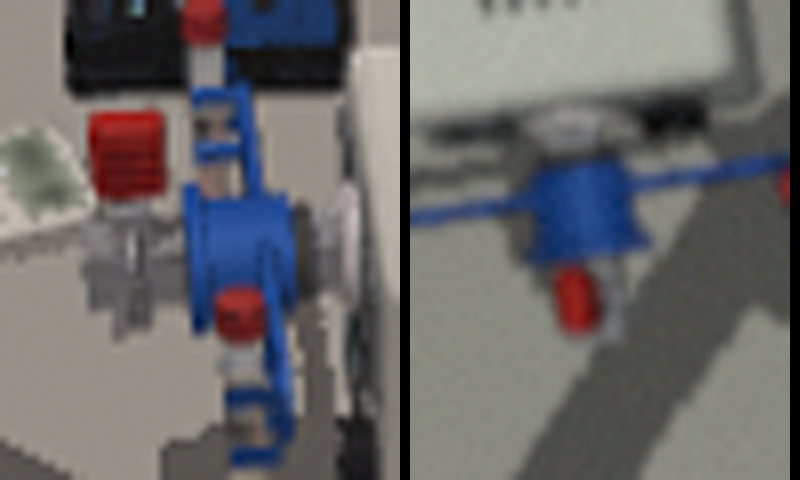

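The side crop shows the pin upright at (127,155) and its loop hanging round the shaft at (130,235–330). The top crop shows the hub still home and nothing left sticking out past the shaft's end. I'm handing it in.

```bash
python3 -c "
from bench import ctrl
print(ctrl.hand_in())"
```

```text
the job is handed in; nothing more can be done
None
```

I handed the job in at about 22 s: the carrier is pushed home, the pin is seated in the cross hole and its loop is shut over the shaft's end. Forces and the last pictures agree, but hand-in gave no verdict.

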